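# Close the lantern's wall, then hold its candle over the cup

### The arm

A 7-joint arm with a two-finger parallel gripper is mounted at the origin on the work surface. World frame = base frame: x ahead of the robot, y to its left, z up, the work surface at z = 0. Lengths are in m, angles in degrees, forces in N, time in s.
With the tool pointing down it reaches from about 0.425 to 0.875 m from the base axis. Payload 4.7 kg.
Tool frame: the origin (TCP) lies between the finger pads; the fingertips stand 14 mm ahead of it and the grasp point (between the pads) lies 5 mm behind it; z points along the fingers, y is the direction in which the jaws open and shut (so a half turn about z gives the same grasp; the last joint's range is limited). The gripper opens to 85 mm and grips with 20 to 120 N. Pads are 22 mm wide; open, the fingers measure 114 mm over their backs; the gripper's body (76 mm by 85 mm) begins 54 mm behind the grasp point. The pads swing forward as they close: fully open they stand 13 mm farther back than shut.
Start: joints at [66.354, 18.392, -4.016, 83.108, 1.295, 78.541, -3.26], TCP at [0.269, -0.592, 0.245] pointing down, gripper open.
Joint ranges: [-163.93, 163.93], [-17.29, 119.83], [-79.2, 71.16], [3.27, 140.29], [-89.18, 269.18], [5.43, 117.66], [-154.24, 154.24]. Speed limits (degrees/s): [147.25, 147.25, 180, 180, 180, 180, 180].

### API

Orientations are given as a 3x3 rotation matrix whose columns are the frame's x, y, z axes.
In Python, from rig import env, hand, kin, imaging, job, status gives the robot as it stands. Calls block until the motion is done:
- env.move_to(position, orientation): joint-space move of the TCP to a pose.
- env.servo_line(position, orientation=None, speed=0.15): straight line of the TCP; orientation=None keeps the orientation; speed is the mean speed in m/s.
- env.move_j(angles): joint-space move.
- hand.gripper_to(opening, force=None): finger opening in m; force is the grip in N (None keeps the last); returns when the fingers have stopped.
- env.hold(seconds).
- kin.ik(position, orientation): joint angles nearest the present ones, or None.
- imaging.read_camera(name): name is "side" or "top"; returns the picture (400x640x3 uint8, red, green, blue); there is no depth.
- imaging.calibration(name): a dict with "mtx" (3x3 intrinsics, pixels), "rvec" (rotation vector, rad) and "tvec" (3), from world to camera coordinates, as OpenCV has them. Camera axes: x right, y down, z forward; pixel columns grow to the right and rows downward; lengths in m; the calibration is good to about 2 mm. A picture is of the moment at which its call begins. calibration takes no time and is no camera call.
A pose or a line that the arm cannot do raises env.IKError and nothing moves.
- job.hand_in(): hands the job in, once; it reports no verdict.
Readings, each from a call of its own:
- status.get_time(): time.
- status.get_joint_positions(): joint angles.
- status.get_qd(): joint speeds.
- status.get_joint_efforts(): joint torques, N m.
- status.get_tcp_pos(): TCP position.
- status.get_tcp_rot(): TCP orientation.
- status.get_force(): force on the tool from outside, world axes, zero at the start.
- status.get_torque(): the same for the moment, N m.
- status.get_grip_width(): finger opening in m.
Only numpy, scipy, OpenCV 4.12 (cv2) and the standard library are available. Lean on these libraries where they do the work, as an engineer would, in place of code of your own. Each camera call takes 0.05 s, during which the arm holds its last target.

### The job

Take the blue panel from its little easel and stand it on its bottom edge in the grooved rail of the lantern, pushed fully down, centred along the rail, and let go of it. Then take the yellow candle, bring it in over the tops of the lantern's panels, and hold it still and upright, centred about one centimetre above the metal cup, so that a helper can put glue in the cup: the candle never touches the lantern or its panels, and the program finishes while the gripper is still holding it there. Leave everything else where it stands.

Things in the scene. Friction and masses are not known exactly. Their poses are not given: they have to be found in the camera images.
- panel: loose blue plywood panel, yellow cross on its +x face; 6 mm thick (x), 100 wide (y), 110 tall (z), about 70 g. Origin: middle of its underside (bottom edge). It starts on the easel, bottom edge 16 mm above the table, z tilted 0.45 rad from vertical with the top nearer the robot, cross facing up and away from the robot. Either face may look outwards in the rail.
- easel: small fixed wooden easel carrying the panel. Origin on the table below the middle of the panel's bottom edge; y along the panel's width. An 80 mm wide backrest supports the panel's robot-side face up to 56 mm from its bottom edge; a 10 mm lip holds the bottom edge. The panel's upper 54 mm is free on both faces; pull it out along its own plane (its z).
- lantern: fixed lantern: wooden base 160 x 160 x 12 mm, origin at the centre of its underside, z up. Two fixed white side panels, 6 mm thick, x from -38 to 72 mm, stand at y = -68 and 68 mm, tops 112 mm above the table. The +x side is open; the dark grooved rail for the blue panel runs along y on the -x side (nearest the robot); the cup is in the middle.
- slot (a point): middle of the groove's floor, lantern x -58, y 0, z 12 mm; lantern's axes. The groove runs 60 mm along y, open at both ends, 9 mm wide, 16 mm deep, then sloped lead-ins widen it to about 18 mm at 22 mm above its floor. Fully home, the panel's bottom edge is on this floor, its width along y, 20 mm past each rail end, top 122 mm above the table; it stands by itself, leaning under 0.2 rad.
- candle: the loose yellow pillar candle, a rigid cylinder 34 mm in diameter and 130 mm tall with a short thin 9 mm wick on top, about 110 g, standing upright on the table. Origin at the centre of its underside, z up its axis.
- cup (a point): centre of the mouth of the aluminium candle cup, level with its rim, 40 mm above the table at the middle of the lantern; same axes as the lantern. The cup is 44 mm wide inside, 50 mm outside and 12 mm deep.
- candle_blue: blue pillar candle of the same size, to be left alone; origin at the centre of its underside.
- candle_green: green pillar candle of the same size, to be left alone; origin at the centre of its underside.
- tin: flat aluminium tin, 76 mm across, 20 mm high, to be left alone; origin at the centre of its underside.
- glue: white glue bottle with orange cap, 52 mm across, 130 mm tall, to be left alone; origin at the centre of its underside.
Mind the look-alikes: they are no part of the job. What is shaped like the lantern but orange or purple is not meant.

How it is judged (in metres and radians):
On the way, in this order (a step that is already met when the one before it is completed fails the run):
1. the blue panel stands fully home in the rail, centred, and the fingers have let go of it (distance between panel and slot below 0.012 m and z of panel in the frame of slot below 0.005 m and angle between panel's own z axis and vertical below 0.25 rad and angle between the y axis of panel and the y axis of lantern, either way round below 0.15 rad and contact force between the fingers and panel below 0.05 N and linear speed of panel below 0.02 m/s), for 0.3 s.
2. the yellow candle is brought in over the tops of the panels: held near the lantern's middle with its underside higher than the side panels (horizontal distance between candle and cup below 0.085 m and z of candle in the frame of lantern above 0.112 m and contact force between the fingers and candle above 0.3 N), for 0.04 s.
At the end, for the whole second after the job is handed in: Panel released in the rail: within 12 mm of the groove point, under 5 mm above it, 0.25 rad of upright, 0.15 rad of the rail. Candle gripped, still, upright within 0.1 rad, within 6 mm of the cup's axis, 4 to 18 mm above its rim, touching neither lantern nor panel (distance between panel and slot below 0.012 m and z of panel in the frame of slot below 0.005 m and angle between panel's own z axis and vertical below 0.25 rad and angle between the y axis of panel and the y axis of lantern, either way round below 0.15 rad and contact force between each of the fingers, candle and panel below 0.05 N and horizontal distance between candle and cup below 0.006 m and z of candle in the frame of cup between 0.004 and 0.018 m and angle between candle's own z axis and vertical below 0.1 rad and linear speed of candle below 0.015 m/s and contact force between the fingers and candle above 0.5 N and contact force between candle and lantern below 0.05 N); the arm keeps its last pose, push and grip.
It fails at once if the candle touches the lantern or its blue panel (more than 0.5 N) (contact force between candle and lantern above 0.5 N or contact force between candle and panel above 0.5 N).
It fails at once if another object is moved by more than 20 mm or tipped over (distance of any of candle_blue, candle_green, tin, glue from where it was at the start of the episode above 0.02 m or angle between any of candle_blue, candle_green, tin, glue's own z axis and vertical above 0.4 rad).
It also fails if it takes over 58 s, if anything falls off the work surface, if the arm or the gripper's body presses on something with over 40 N, if the wrist force passes 120 N, or if a joint passes its speed limit or range.

## Working session

There is one attempt and no reset: what is moved stays moved. The work goes in short steps, each a Python script; the robot and the scene stay as the last script left them, time stands still between calls to the robot, and variables do not carry over. Pictures are saved under pics/ and viewed, and the job is handed in when it is done.

```bash
ls; mkdir -p pics
python3 - <<'E'
from rig import env, hand, kin, imaging, job, status
import cv2
for n in("side","top"):
    im=imaging.read_camera(n); cv2.imwrite(f"pics/{n}0.png",im[:,:,::-1]); c=imaging.calibration(n); print(n,c)
print(status.get_time(),status.get_tcp_pos(),status.get_tcp_rot())
E
```

```text
pics
side {'mtx': array([[362.46010202,   0.        , 319.01519153],
       [  0.        , 362.46010202, 200.64684615],
       [  0.        ,   0.        ,   1.        ]]), 'rvec': array([-0.01461367,  2.7993997 , -1.40845233]), 'tvec': array([0.4736042 , 0.06916001, 0.86417762])}
top {'mtx': array([[433.09401894,   0.        , 315.65257552],
       [  0.        , 433.09401894, 198.52052547],
       [  0.        ,   0.        ,   1.        ]]), 'rvec': array([ 2.02698614, -2.20547189,  0.23048896]), 'tvec': array([0.01824693, 0.49924046, 1.04918617])}
0.1 [ 0.26883733 -0.59127146  0.24431064] [[ 9.10268159e-01  4.14018311e-01 -8.46798657e-04]
 [ 4.14019161e-01 -9.10266789e-01  1.58326919e-03]
 [-1.15310260e-04 -1.79179040e-03 -9.99998388e-01]]
```

View pics/side0.png

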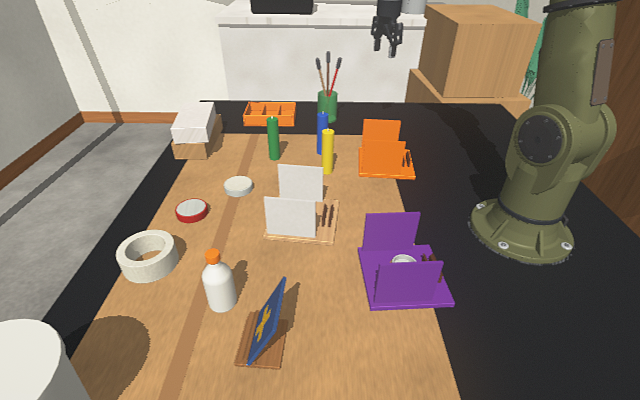

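View pics/top0.png

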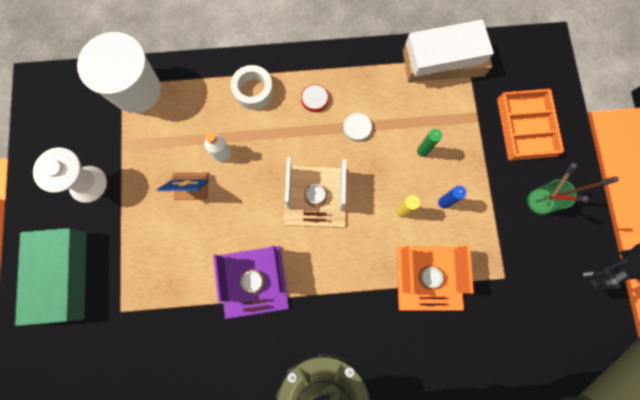

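```bash
cat > h.py <<'E'
import numpy as np, cv2
from rig import env, hand, kin, imaging, job, status
C={n:imaging.calibration(n) for n in("side","top")}
def proj(n,P):
    c=C[n]; return cv2.projectPoints(np.array(P,float).reshape(-1,1,3),c["rvec"],c["tvec"],c["mtx"],None)[0].reshape(-1,2)
def unproj(n,uv,z):
    c=C[n];R=cv2.Rodrigues(c["rvec"])[0];o=-R.T@c["tvec"]
    d=R.T@np.linalg.inv(c["mtx"])@np.array([*uv,1.]); return o+d*(z-o[2])/d[2]
def crop(src,dst,x0,y0,x1,y1,s):
    im=cv2.imread(src)[y0:y1,x0:x1]; im=cv2.resize(im,None,fx=s,fy=s,interpolation=cv2.INTER_CUBIC)
    for u in range((x0+9)//10*10,x1,10): cv2.putText(im,str(u),(int((u-x0)*s),8),0,.3,(0,0,255));cv2.line(im,(int((u-x0+.5)*s),10),(int((u-x0+.5)*s),16),(0,0,255))
    for v in range((y0+9)//10*10,y1,10): cv2.putText(im,str(v),(0,int((v-y0+.5)*s)),0,.3,(0,0,255));cv2.line(im,(20,int((v-y0+.5)*s)),(26,int((v-y0+.5)*s)),(0,0,255))
    cv2.imwrite(dst,im)
E
python3 - <<'E'
from h import *
crop("pics/top0.png","pics/a.png",270,140,370,240,6)
crop("pics/top0.png","pics/b.png",145,125,245,215,6)
crop("pics/side0.png","pics/c.png",220,260,320,380,5)
crop("pics/top0.png","pics/d.png",380,120,480,225,5)
crop("pics/side0.png","pics/e.png",250,90,350,250,3.7)
E
```

```text
(no output)
```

View pics/a.png

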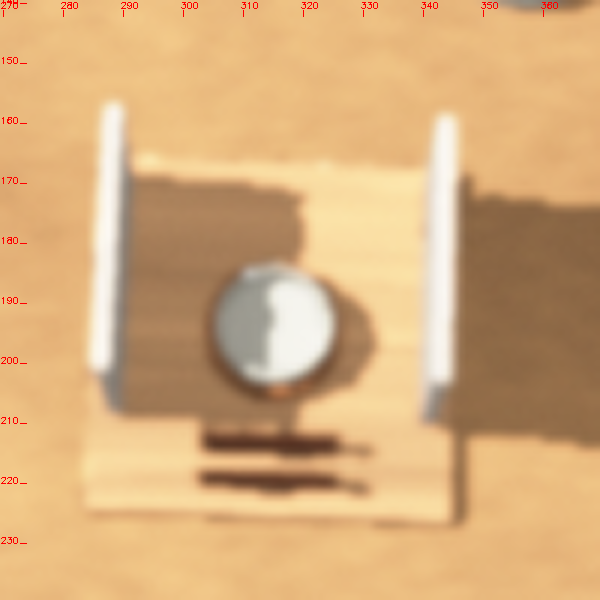

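View pics/b.png

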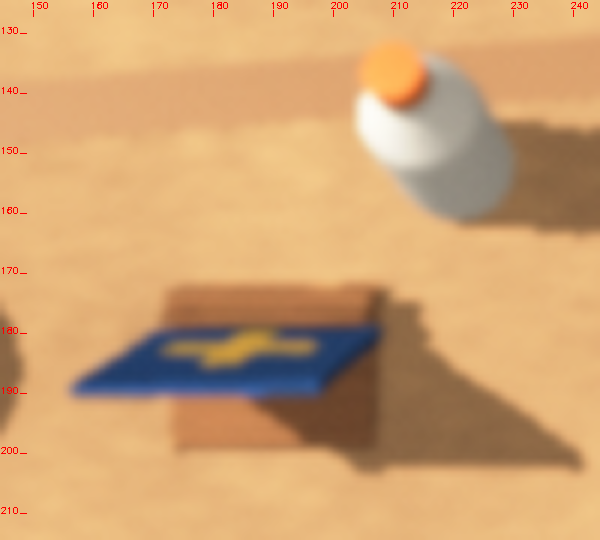

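View pics/c.png

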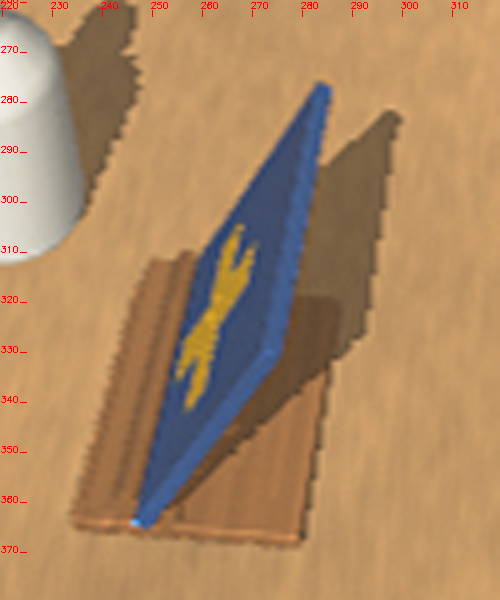

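View pics/d.png

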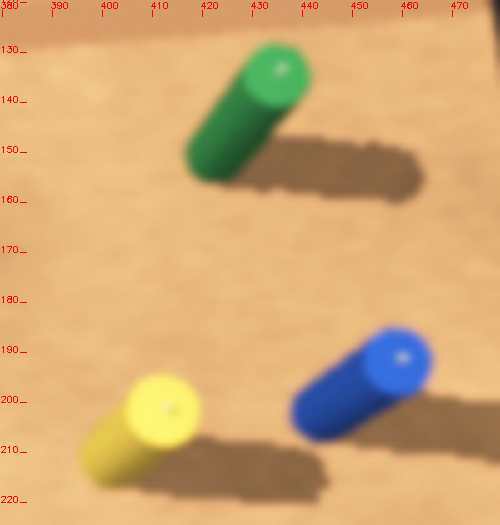

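View pics/e.png

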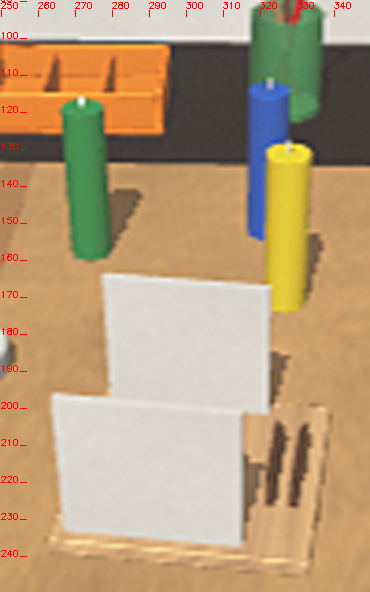

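```bash
cat > fit.py <<'E'
from h import *
from scipy.optimize import least_squares
def fit(name,obs,loc,tilt=0,z0=0,p0=(0.6,0,0),yaw=True):
    def W(p,P):
        c,s=np.cos(p[2]),np.sin(p[2]);ct,st=np.cos(tilt),np.sin(tilt)
        Rz=np.array([[c,-s,0],[s,c,0],[0,0,1]]);Ry=np.array([[ct,0,-st],[0,1,0],[st,0,ct]])
        return P@(Rz@Ry).T+np.array([p[0],p[1],z0])
    def res(p):
        if not yaw:p=[p[0],p[1],0]
        return np.concatenate([(proj(n,W(p,np.array([l])/1000.))[0]-np.array(uv)) for n,l,uv in obs])
    for sel in("top","side","both"):
        o=obs
        sub=[x for x in obs if sel=="both" or x[0]==sel]
        if len(sub)<2: continue
        obs=sub
        r=least_squares(res,p0,loss="soft_l1");obs=o
        print(name,sel,np.round(r.x,4),"rms px",round(float(np.sqrt(np.mean(r.fun**2))),2))
        if sel=="both":print(np.round(r.fun.reshape(-1,2),1).tolist())
    return r.x
L=[("top",(72,71,112),(286.7,156.5)),("top",(72,65,112),(290.2,156.5)),("top",(-38,71,112),(284.5,201.2)),("top",(-38,65,112),(288,201.2)),
("top",(72,-65,112),(342.2,158.5)),("top",(72,-71,112),(345.7,158.5)),("top",(-38,-65,112),(341,203.3)),("top",(-38,-71,112),(345,203.3)),
("top",(-80,80,12),(283.5,224.2)),("top",(-80,-80,12),(344.8,226.2)),("top",(0,0,40),(315.3,193.3)),("top",(-58,0,34),(314.6,216.3)),
("side",(72,71,112),(263.3,196.3)),("side",(-38,71,112),(315.2,200.3)),("side",(-38,71,12),(315.2,236.3)),("side",(72,-68,112),(277.1,163)),("side",(-38,-68,112),(322.5,166.8)),("side",(-80,80,0),(331.9,244.3))]
fit("lantern",L,None)
P=[("top",(3,50,110),(157.2,188.5)),("top",(3,-50,110),(198.2,188)),("top",(3,-50,0),(208.2,179)),("top",(3,50,0),(170.8,179.2)),("top",(-3,50,110),(156.2,190.3)),("top",(-3,-50,110),(197.5,190.3)),
("side",(-3,50,110),(274.7,331.5)),("side",(-3,-50,110),(285.5,278.5)),("side",(3,50,0),(246.1,363.7)),("side",(-3,50,0),(249.9,364.9))]
fit("panel",P,None,tilt=.45,z0=.016)
Y=[("top",(0,0,130),(412.1,201.5)),("top",(0,0,0),(401.1,210.5)),("side",(0,0,130),(327.4,130.9)),("side",(0,0,0),(327.3,172.8))]
fit("candle",Y,None,yaw=False)
for n,a,b in(("blue",(458.9,191.3),None),("green",(434,134.5),None)): print(n,unproj("top",a,.13))
print("glue top",unproj("top",(209.5,136),.13))
E
python3 fit.py
```

```text
lantern top [ 0.5159 -0.0241 -0.1188] rms px 0.43
lantern side [ 0.513  -0.0307 -0.1159] rms px 0.34
lantern both [ 0.5149 -0.0251 -0.1156] rms px 0.9
[[0.9, 0.9], [-0.2, 1.0], [1.0, 0.3], [0.0, 0.3], [0.9, 0.6], [-0.1, 0.7], [1.3, -0.1], [-0.2, 0.0], [0.4, 0.6], [0.6, 0.5], [0.3, 0.1], [0.3, -0.3], [-1.0, 1.7], [-1.3, 1.9], [-1.4, 1.4], [-0.7, 1.4], [-1.0, 0.9], [-0.1, 1.8]]
panel top [ 0.5839  0.3032 -0.0762] rms px 0.41
panel side [ 0.581   0.3014 -0.0828] rms px 0.86
panel both [ 0.5824  0.3023 -0.0734] rms px 0.82
[[-0.6, 0.4], [0.1, 0.5], [0.8, 0.4], [0.3, 0.5], [0.6, 1.0], [1.0, 0.6], [-0.1, -0.2], [-0.1, -1.4], [-1.3, 1.2], [-1.5, 1.1]]
candle top [ 0.4573 -0.2479  0.    ] rms px 0.27
candle side [ 0.4522 -0.2465  0.    ] rms px 0.56
candle both [ 0.4552 -0.2476  0.    ] rms px 0.82
[[-0.1, 0.6], [0.1, 1.2], [-0.6, 0.5], [-1.6, -0.8]]
blue [ 0.47163936 -0.36158713  0.13      ]
green [ 0.61710866 -0.32267858  0.13      ]
glue top [0.65885936 0.22148573 0.13      ]
```

```bash
cat >> h.py <<'E'
def Rz(a): c,s=np.cos(a),np.sin(a); return np.array([[c,-s,0],[s,c,0],[0,0,1.]])
def Rp(yaw,tilt):  # panel frame
    ct,st=np.cos(tilt),np.sin(tilt); return Rz(yaw)@np.array([[ct,0,-st],[0,1,0],[st,0,ct]])
def tool(Rpan,sg=1):
    y=sg*Rpan[:,0]; z=-Rpan[:,2]; return np.stack([np.cross(y,z),y,z],1)
PAN=np.array([.5828,.3027,.016]);PY=-.076
LAN=np.array([.5148,-.0255,0]);LY=-.117
SLOT=LAN+Rz(LY)@[-.058,0,.012]; CUP=LAN+[0,0,.04]
G=.078
E
python3 - <<'E'
from h import *
R=Rp(PY,.45)
for sg in(1,-1):
    for d in(0,.07,.14): print(sg,d,np.round(kin.ik(PAN+R[:,2]*(G+d),tool(R,sg)),0))
    U=Rp(LY,0)
    for d in (0,.03,.1): q=kin.ik(SLOT+[0,0,G+d],tool(U,sg));print("slot",d,None if q is None else np.round(q,0))
print(SLOT)
E
```

```text
1 0 [ -9.  16. -36. 114.  43.  43. -76.]
1 0.07 [ 23.  18. -74. 113.  48.  55. -79.]
1 0.14 [ 12.   1. -59. 112.  26.  54. -63.]
slot 0 [ 39.   6. -42. 119.   5.  57. -11.]
slot 0.03 [ 40.   3. -41. 117.   2.  61.  -9.]
slot 0.1 [ 41.  -2. -40. 112.  -1.  69.  -6.]
-1 0 [ 16.  27. -67. 113.  60.  54.  94.]
-1 0.07 [ 18.  14. -67. 113.  44.  52. 104.]
-1 0.14 [ 24.   2. -71. 111.  27.  54. 116.]
slot 0 None
slot 0.03 None
slot 0.1 None
[ 0.45719653 -0.01872947  0.012     ]
```

Run:
```python
from h import *
U=Rp(LY,0); R=Rp(PY,.45)
hand.gripper_to(.05,40)
env.servo_line(np.array(status.get_tcp_pos())+[0,0,.1],speed=.25)
env.move_to([.50,.0,.36],tool(U,1)); print(np.round(status.get_joint_positions()),status.get_time())
for d in(0,.07,.12): print(d,np.round(kin.ik(PAN+R[:,2]*(G+d),tool(R,1)),0))
q=kin.ik(SLOT+[0,0,G+.0],tool(U,1));print(np.round(q))
```

```text
[ 40.  -0. -42.  92.  -0.  89.  -9.] 3.3583
0 [  3.  19. -50. 113.  49.  46. -80.]
0.07 [-20.   6. -25. 114.  31.  47. -68.]
0.12 [-10.   2. -36. 113.  27.  52. -65.]
[ 42.   6. -44. 118.   5.  57. -12.]
```

Run:
```python
from h import *
R=Rp(PY,.45)
env.move_to(PAN+R[:,2]*(G+.12),tool(R,1)); print(np.round(status.get_joint_positions()))
env.servo_line(PAN+R[:,2]*(G+.0),speed=.12); print(np.round(status.get_joint_positions()),status.get_tcp_pos(),PAN+R[:,2]*G,status.get_force(),status.get_time())
for n in("side","top"): cv2.imwrite(f"pics/{n}1.png",imaging.read_camera(n)[:,:,::-1])
crop("pics/side1.png","pics/f.png",190,200,370,380,3.3)
crop("pics/top1.png","pics/g.png",130,130,250,250,5)
```

```text
[-10.   2. -36. 113.  27.  52. -65.]
[-12.  15. -33. 114.  41.  42. -75.] [0.54912626 0.30581983 0.08699551] [0.54897062 0.30527599 0.08623487] [0.10032096 1.41340054 0.69733175] 5.825
```

View pics/f.png

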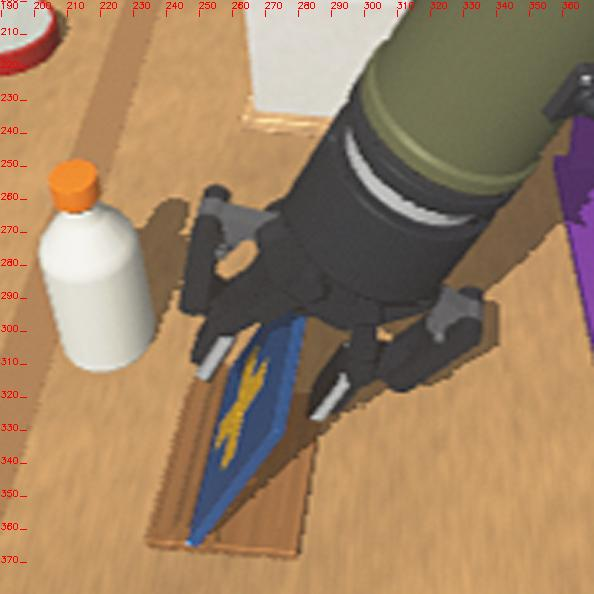

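View pics/g.png

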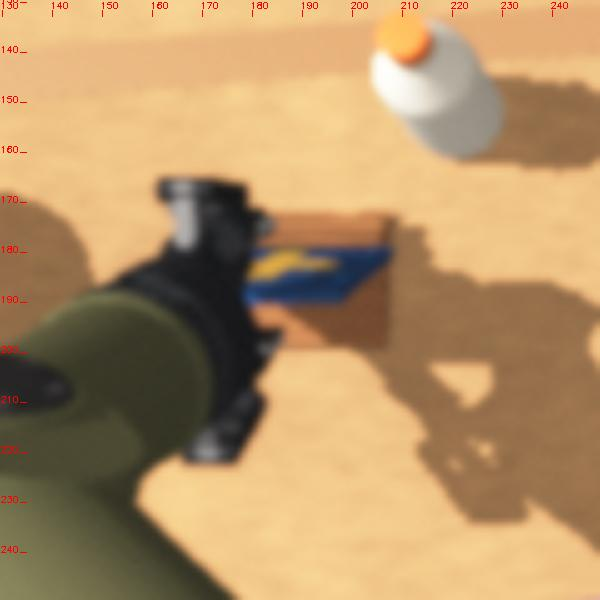

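Run:
```python
from h import *
hand.gripper_to(.0,20); print(status.get_grip_width(),status.get_force(),status.get_torque(),status.get_tcp_pos())
env.hold(.2)
for n in("side","top"): cv2.imwrite(f"pics/{n}2.png",imaging.read_camera(n)[:,:,::-1])
crop("pics/side2.png","pics/f.png",190,200,370,380,3.3)
```

```text
0.00586055368482158 [-2.05785808 -0.66306952  2.5230724 ] [-0.08101741  0.5713228  -0.05649321] [0.54893027 0.30541594 0.08652338]
```

View pics/f.png

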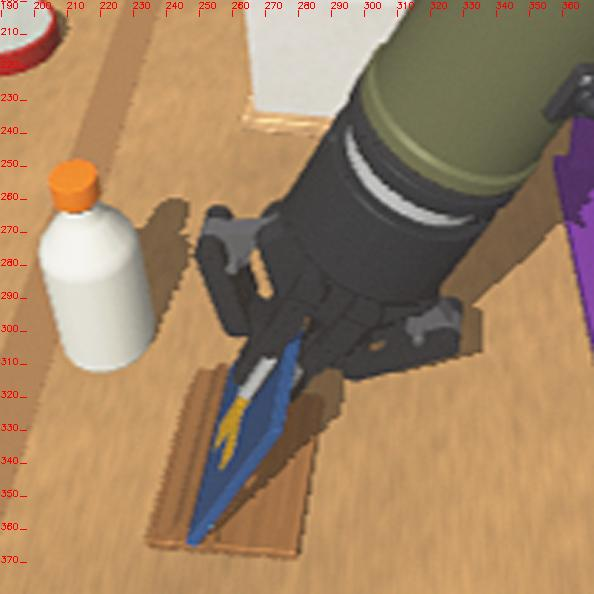

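Run:
```python
from h import *
R=Rp(PY,.45)
hand.gripper_to(.0,45)
env.servo_line(PAN+R[:,2]*(G+.08),speed=.1)
p=np.array(status.get_tcp_pos()); p[2]=.30
env.servo_line(p,speed=.2)
U=Rp(LY,0)
env.move_to(SLOT+[0,0,G+.12],tool(U,1)); print(np.round(status.get_joint_positions()),status.get_grip_width(),status.get_time())
env.hold(.3)
print(status.get_tcp_pos()-(SLOT+[0,0,G+.12]),status.get_tcp_rot()-tool(U,1))
for n in("side","top"): cv2.imwrite(f"pics/{n}3.png",imaging.read_camera(n)[:,:,::-1])
crop("pics/side3.png","pics/f.png",240,60,400,260,3)
crop("pics/top3.png","pics/g.png",260,130,380,250,5)
```

```text
[ 15.  -3. -15. 111.  -1.  72.  -7.] 0.005570001679174042 10.0
[0.0001748  0.00069503 0.00014956] [[-1.44879399e-03  1.69153456e-04  3.51036801e-04]
 [ 1.69214333e-04  1.44881832e-03 -8.88443354e-05]
 [-4.77828850e-05  3.58938640e-04  6.55600778e-08]]
```

View pics/f.png

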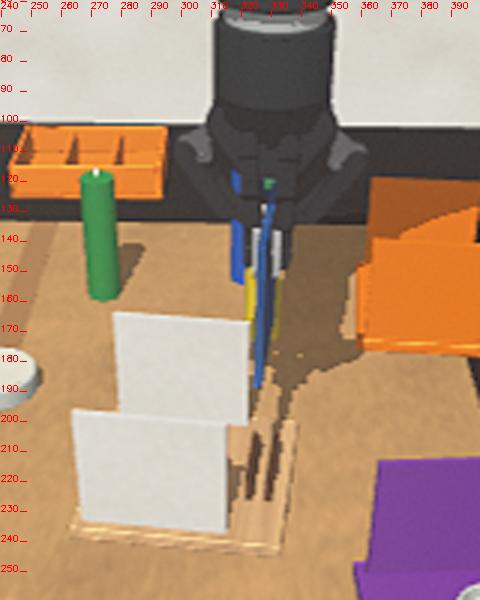

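View pics/g.png

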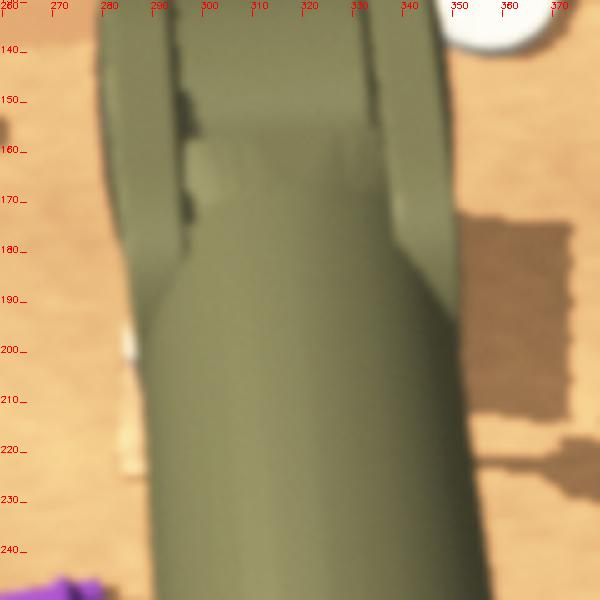

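Run:
```python
from h import *
U=Rp(LY,0);S=np.array(status.get_tcp_pos())-[0,0,G]
for l in((0,.05,0),(-.003,.05,0),(.003,.05,0),(0,.05,.11),(0,-.05,0),(0,-.05,.11)): print(l,proj("side",S+U@l))
for l in((0,.03,.022),(0,-.03,.022),(.009,.03,.022),(-.009,.03,.022),(.009,-.03,.022),(-.009,-.03,.022)): print("rail",l,proj("side",SLOT+U@l))
crop("pics/side3.png","pics/f.png",305,110,355,250,5.6)
```

```text
(0, 0.05, 0) [[324.66682319 189.3129697 ]]
(-0.003, 0.05, 0) [[326.09119916 189.42544317]]
(0.003, 0.05, 0) [[323.24347109 189.20057707]]
(0, 0.05, 0.11) [[325.84319245 142.08017993]]
(0, -0.05, 0) [[329.37979744 164.87524602]]
(0, -0.05, 0.11) [[330.83435415 120.44387017]]
rail (0, 0.03, 0.022) [[324.78248175 219.34049203]]
rail (0, -0.03, 0.022) [[327.46679066 203.75881607]]
rail (0.009, 0.03, 0.022) [[320.89723898 219.00425154]]
rail (-0.009, 0.03, 0.022) [[328.67536254 219.67739353]]
rail (0.009, -0.03, 0.022) [[323.78982183 203.45527255]]
rail (-0.009, -0.03, 0.022) [[331.15059521 204.0629239 ]]
```

View pics/f.png

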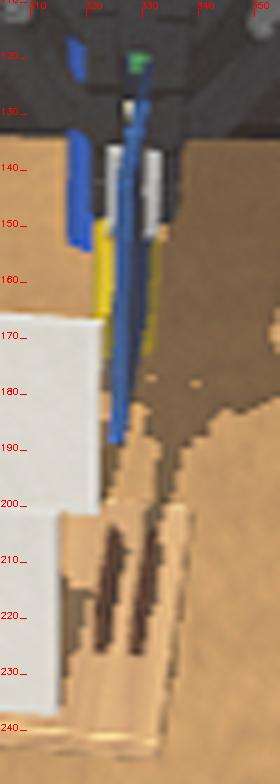

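Run:
```python
from h import *
U=Rp(LY,0);S=SLOT+U@[-.001,-.0015,0]+[0,0,G]
env.servo_line(S+[0,0,.03],tool(U,1),speed=.12); env.hold(.2)
f0=np.array(status.get_force());print(f0)
for d in np.arange(.026,-.0081,-.002):
    env.servo_line(S+[0,0,d],speed=.04); f=np.array(status.get_force())-f0
    print(round(d,3),np.round(f,1),np.round(status.get_tcp_pos()-S,4))
    if f[2]>8 or np.linalg.norm(f)>12: break
print(status.get_time())
for n in("side","top"): cv2.imwrite(f"pics/{n}4.png",imaging.read_camera(n)[:,:,::-1])
crop("pics/side4.png","pics/f.png",260,110,380,250,4.2)
```

```text
[ 1.23461286 -0.01716206 -0.50376253]
0.026 [-2.1 -1.1 -0.1] [-0.0002  0.      0.0258]
0.024 [-1.3  0.   1.1] [-0.0001  0.      0.0238]
0.022 [-1.4 -1.  -0.2] [-0.0001  0.      0.0218]
0.02 [-0.9  0.8  0.1] [-0.0001  0.      0.0198]
0.018 [-1.4  0.1 -0.3] [-0.0001 -0.      0.0179]
0.016 [-1.3 -0.  -0.1] [-0.0001  0.      0.0158]
0.014 [-1.6  0.9  0.4] [-0.0001 -0.      0.0138]
0.012 [-1.7  0.7 -0. ] [-0.0002 -0.      0.0118]
0.01 [-1.3  0.3 -0.8] [-0.0001  0.      0.0098]
0.008 [-1.4  0.4 -0.5] [-0.0002  0.      0.0078]
0.006 [-2.2 -0.6 -0. ] [-0.0001  0.      0.0059]
0.004 [-0.2 -0.5 -0.3] [-0.0001  0.      0.0038]
0.002 [-0.8  0.2  0. ] [-0.0001  0.      0.0019]
0.0 [-1.2  0.2  1. ] [0.0003 0.0001 0.0002]
-0.002 [-5.3  0.1 15.2] [0.0007 0.0001 0.0001]
15.25
```

View pics/f.png

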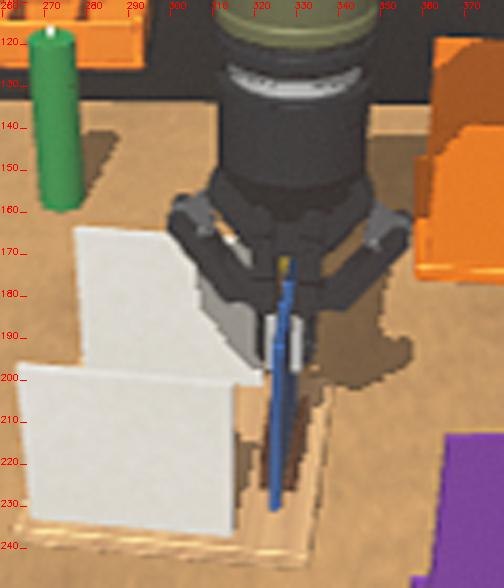

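Run:
```python
from h import *
p=np.array(status.get_tcp_pos())
env.servo_line(p+[0,0,.0005],speed=.02)
hand.gripper_to(.045,20); env.hold(.5)
print(status.get_grip_width())
p=np.array(status.get_tcp_pos())
env.servo_line([p[0],p[1],.30],speed=.15)
env.servo_line([.50,-.26,.32],speed=.3);print(status.get_time())
for n in("side","top"): cv2.imwrite(f"pics/{n}5.png",imaging.read_camera(n)[:,:,::-1])
crop("pics/side5.png","pics/f.png",250,150,350,260,5)
crop("pics/top5.png","pics/g.png",260,130,440,250,4)
```

```text
0.04509540196390151
19.1083
```

View pics/f.png

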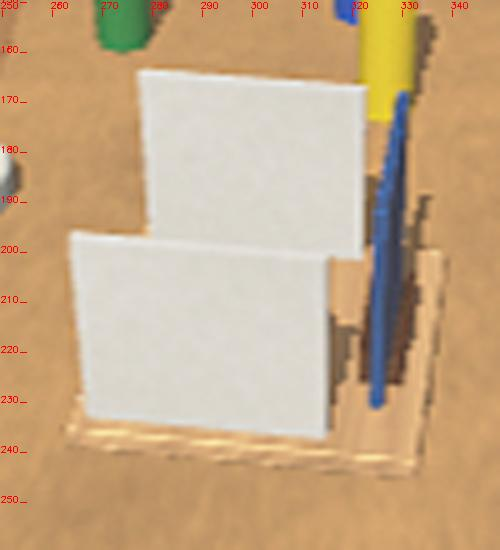

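View pics/g.png

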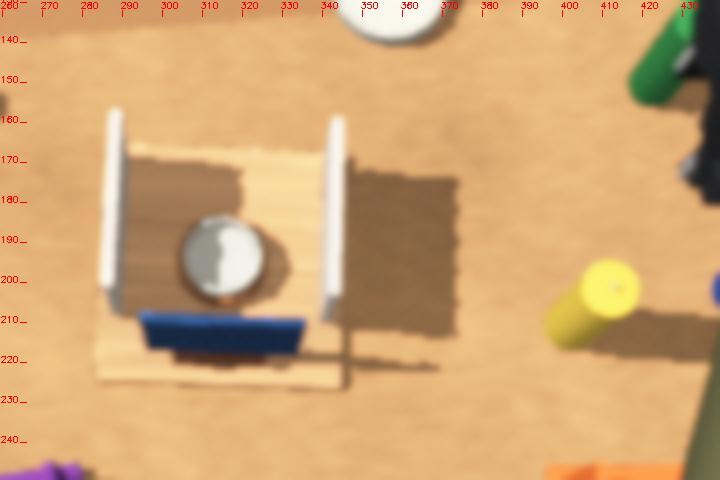

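Run:
```python
from h import *
U=Rp(LY,0);T=tool(U,1)
c=np.array([.4555,-.2475,0])
hand.gripper_to(.07,30)
env.servo_line(c+[0,0,.22],T,speed=.25)
env.servo_line(c+[0,0,.095],speed=.12);print(status.get_tcp_pos(),status.get_force(),status.get_time())
for n in("side","top"): cv2.imwrite(f"pics/{n}6.png",imaging.read_camera(n)[:,:,::-1])
crop("pics/side6.png","pics/f.png",260,70,400,190,5)
```

```text
[ 0.45618099 -0.24784566  0.09587503] [-0.04332037  0.08306432  0.82601675] 21.3583
```

View pics/f.png

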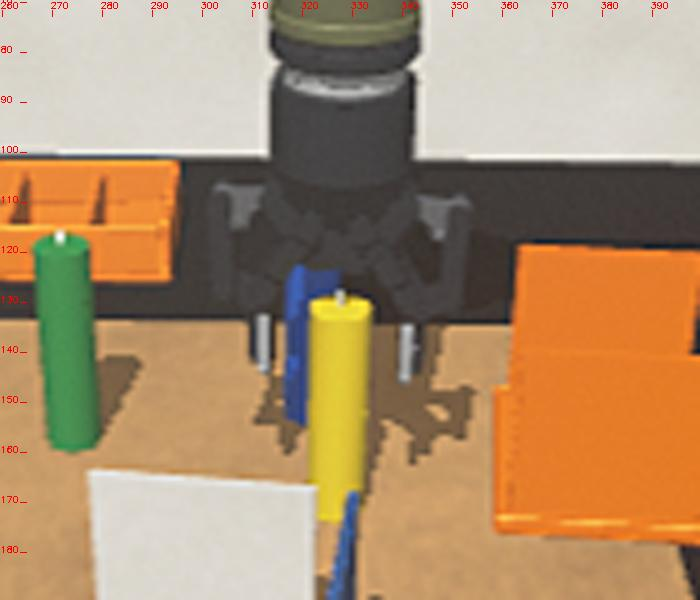

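View pics/top6.png

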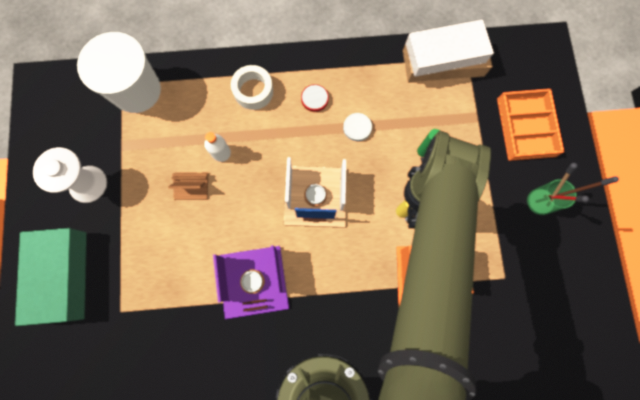

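Run:
```python
from h import *
hand.gripper_to(0,30); print(status.get_grip_width(),status.get_force()); hand.gripper_to(0,45); env.hold(.2)
p=np.array(status.get_tcp_pos())
env.servo_line([p[0],p[1],.28],speed=.15);env.hold(.3);print(status.get_grip_width(),status.get_tcp_pos(),status.get_tcp_rot(),status.get_time())
for n in("side","top"): cv2.imwrite(f"pics/{n}7.png",imaging.read_camera(n)[:,:,::-1])
crop("pics/side7.png","pics/f.png",270,10,390,150,4.2)
```

```text
0.03295096098411614 [-0.78231265  0.26637698  2.95068292]
0.033189611418749945 [ 0.45536367 -0.24754451  0.27960569] [[ 1.16662299e-01  9.93171430e-01 -6.46948957e-04]
 [ 9.93171614e-01 -1.16662121e-01  3.06377688e-04]
 [ 2.28811129e-04 -6.78274066e-04 -9.99999744e-01]] 23.9667
```

View pics/f.png

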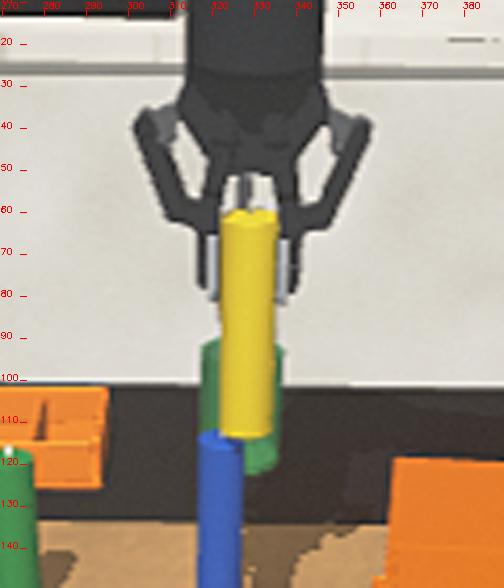

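Run:
```python
from h import *
U=Rp(LY,0);T=tool(U,1)
c=CUP+U@[-.0007,-.0015,0]; print(c)
env.servo_line([c[0],c[1],.28],T,speed=.2)
env.servo_line([c[0],c[1],.235],speed=.1);env.hold(.3);print(status.get_grip_width(),status.get_tcp_pos(),status.get_time())
for n in("side","top"): cv2.imwrite(f"pics/{n}8.png",imaging.read_camera(n)[:,:,::-1])
p=np.array(status.get_tcp_pos())
for z in (-.095,.035): print(z,proj("side",p+[0,0,z]),proj("side",p+[0,0.017,z]))
print("cup side",proj("side",c))
crop("pics/side8.png","pics/f.png",250,80,360,250,3.5)
```

```text
[ 0.51392969 -0.02690803  0.04      ]
0.03282975270796829 [ 0.5142391  -0.0268809   0.23558813] 26.2583
-0.095 [[301.47861952 170.94328825]] [[301.13672305 175.09383719]]
0.035 [[300.32766368 115.4502044 ]] [[299.92629507 118.98637448]]
cup side [[302.28838727 206.93181121]]
```

View pics/f.png

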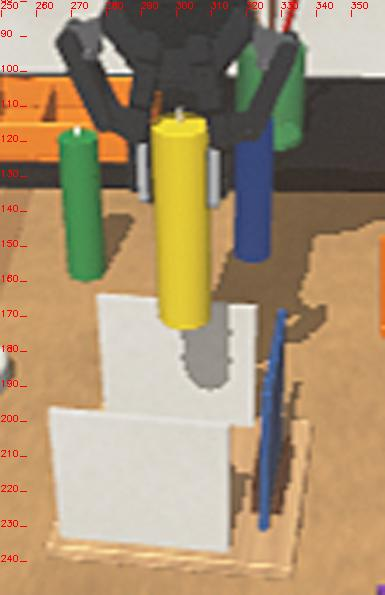

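View pics/top8.png

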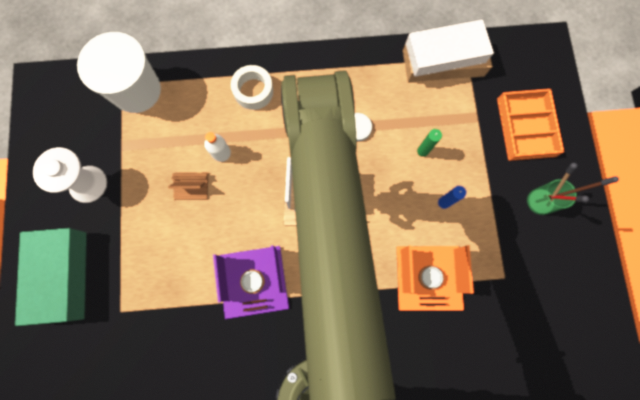

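Run:
```python
from h import *
f0=np.array(status.get_force())
x,y=.5141,-.0250
env.servo_line([x,y,.235],speed=.03)
env.servo_line([x,y,.147],speed=.05);env.hold(.8)
print(status.get_grip_width(),status.get_tcp_pos(),status.get_tcp_rot()[:,2],np.array(status.get_force())-f0,status.get_time())
for n in("side","top"): cv2.imwrite(f"pics/{n}9.png",imaging.read_camera(n)[:,:,::-1])
p=np.array(status.get_tcp_pos())
for z in (-.095,.035): print(z,proj("side",p+[0,0,z]),proj("side",p+[0,0.017,z]))
crop("pics/side9.png","pics/f.png",250,100,360,250,4)
```

```text
0.03279120347841608 [ 0.51410826 -0.02501104  0.14700292] [ 2.22385612e-05  1.66464271e-05 -1.00000000e+00] [ 0.60417993 -0.78519841 -0.5021469 ] 29.3167
-0.095 [[302.10362076 203.38467383]] [[301.79275757 207.81039757]]
0.035 [[301.09118849 154.80130286]] [[300.73049665 158.80595869]]
```

View pics/f.png

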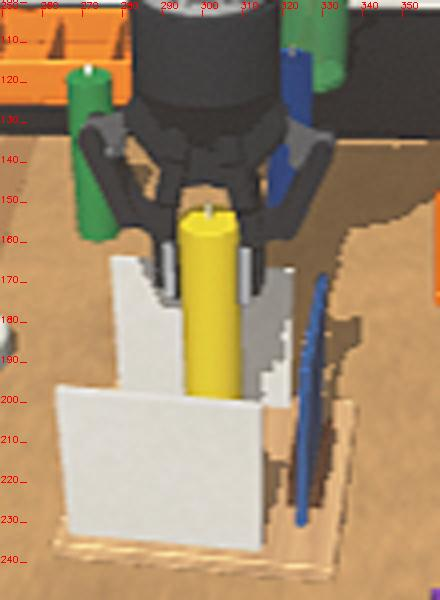

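Run:
```python
from h import *
for k,tcp in((8,[.5142391,-.0268809,.23558813]),(9,[.51410826,-.02501104,.14700292]),(7,[.45536,-.24754,.27960])):
    im=cv2.imread(f"pics/side{k}.png").astype(int); m=(im[:,:,2]>140)&(im[:,:,1]>120)&(im[:,:,0]<110)
    m[:, :285]=0;m[:,340:]=0;m[:50]=0;m[215:]=0
    n,l,s,ce=cv2.connectedComponentsWithStats(m.astype(np.uint8)); i=1+np.argmax(s[1:,4]); print(k,"mask x,y,w,h",s[i][:4])
    a=np.linspace(0,2*np.pi,60)
    P=np.array([[tcp[0]+.017*np.cos(t),tcp[1]+.017*np.sin(t),tcp[2]+z] for z in(-.0955,.0345) for t in a]); q=proj("side",P)
    print("pred u",q[:,0].min(),q[:,0].max(),"v",q[:,1].min(),q[:,1].max())
crop("pics/side8.png","pics/f.png",285,105,325,180,8)
crop("pics/side9.png","pics/g.png",285,140,325,210,8)
```

```text
8 mask x,y,w,h [285 112  32  63]
pred u 291.71923040675904 309.10214375197216 v 112.15523400428933 175.18604772239652
9 mask x,y,w,h [295 146  16  54]
pred u 293.1234126417936 309.3296231505345 v 151.13189087076165 207.97255604578416
7 mask x,y,w,h [285 134  55  81]
pred u 320.7395758809981 335.5865544860779 v 59.40327272676265 115.1064459293756
```

View pics/f.png

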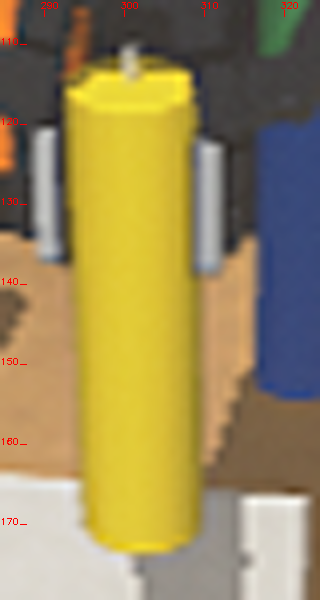

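Run:
```python
from h import *
print(status.get_tcp_pos(),status.get_grip_width(),np.abs(status.get_qd()).max(),status.get_time())
job.hand_in()
```

```text
[ 0.51408851 -0.02500471  0.14698018] 0.0332795173396988 0.06989440439013918 29.4167
the job is handed in; nothing more can be done
```

The job is handed in at about 29 s of the 58 s allowed. The panel is in the rail, and the gripper is still holding the candle over the cup. No verdict was reported.

- **Panel:** I gripped it by its free top edge and pulled it out along its own plane. I then lowered it into the wooden lantern's rail until it met the groove floor at the expected height, with about 15 N of contact force. After I let go, both cameras showed it standing nearly upright. Its middle lines up with the rail's (about column 314.6 in the top view), and its overhang at the near end is about the expected 20 mm.
- **Candle:** I carried it in with its underside above the panel tops, then lowered it straight down. The last reading gave a grip width of 33 mm and a steady tool within 0.001 rad of vertical. The change in force while lowering was about 1 N or less, so there was no sign of contact. By my reckoning its underside is about 11 mm above the cup rim.
- **Where the checks disagreed:** The two cameras differ by about 3 mm in x and up to 6 mm in y for the lantern's position. The top camera put the right tool y at about -0.024 m and the side camera at about -0.027 m, so I used -0.025 m. I therefore expect the candle to be within about 2 mm of the cup's axis. The arm hides the cup from the top camera, so I could not confirm this directly.

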